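# Latch the bread bin

### The job

The bread bin's sliding lid has been left open. Lift the latch bar over its keeper, slide the lid shut against the sprung seal and let the bar drop fully into the keeper's notch, so that it holds the lid shut by itself when you let go. Be gentle: never force the bar's tooth hard against the keeper (keep it under 10 N), and leave the glasses, saucers and sugar bowl alone.

Things in the scene. Friction and masses are not known exactly. Their poses are not given: they have to be found in the camera images.
- bin: Bread bin: steel box 210 x 440 x 130 mm (local x, y, z), fixed on the counter. Its top is a wooden sliding lid and, at the +y end, a fixed steel deck (local y from 98 to 220 mm), lid and deck both 130 mm above the counter. Origin: centre of its underside. Local +y is the direction in which the lid slides shut, z is up.
- lid (a joint): Sliding lid (wood, 0.35 to 0.7 kg), m: how far it is open, along the bin's -y. It starts 0.080 to 0.110 open. Its slides are stiff: 0.4 N friction and 100 N per m/s. The latch can hold it anywhere from about -0.018 to 0.018, depending on where the notch is.
- seal_face (a point): Middle of the front face of a spring-loaded black rubber seal bar that lies across the opening at the deck's edge. The lid's edge meets it when the lid is 0.027 open; further closing takes 0.1 N per mm. A lid let go unlatched creeps back open to about 0.023.
- bar (a joint): Gravity latch bar (steel, 12 x 6 mm section, 0.27 kg in all), rad: 0 lying level, grows as its free end is lifted, at most 0.6; falls back by its weight. Hinged on the lid at bin-local x = 0, y = 36 mm minus the lid's opening, 157 mm above the counter, it runs from there along the bin's +y. It travels with the lid: pulling or pushing its knob moves the lid.
- knob (a point): Centre of the steel ball knob (24 mm diameter, on a neck 10 mm thick) on top of the latch bar, 92 mm from the pivot along the bar and 37 mm above the bar's axis, so 194 mm above the counter when the bar lies level. The bar's top face is 34 mm below it.
- tooth: The tooth: down-turned steel end of the latch bar, 130 mm from the pivot (38 mm beyond the knob), 12 mm wide, 6 mm long along the bar, reaching 19.5 mm below the bar's axis. Origin: above the tooth's middle, 2.5 mm below the bar's axis. With the bar level the tooth's lower end is 137.5 mm above the counter.
- keeper: The keeper: a steel plate 44 x 118 x 3 mm fixed on the deck, with a slotted steel block, 24 mm wide, on it. Origin: on the deck at bin-local x = 0, y = 166 mm, axes as the bin's. The block is adjustable: the middle of its notch lies anywhere from 16 mm short of to 16 mm beyond the origin along y, different every time. This pose does not tell where: it must be felt (or seen).
- block_mid (a point): The block's shape, given here as this point is its top's middle at the mean adjustment (20 mm above the deck, local y -28 mm from the keeper's origin). In order along the bin's +y: a square front face 20 mm high above the deck, a flat top 46 mm long, an upright-sided notch 10 mm long and 14 mm deep for the tooth, a back stop 30 mm long, 35 mm high.
- notch_mid (a point): Floor of the notch at the mean adjustment (6 mm above the deck at the keeper's origin). With the bar level the tooth runs against the block's front face when pushed; raised by over 12.5 mm (bar at 0.10 rad or more) it passes onto the flat top, and over the notch it drops in by the bar's own weight. Seated, the bar lies level again (0 rad).
- glass0_mid (a point): Bystander: tulip tea glass, 57 mm across the rim, 85 mm high, on the round steel tray (300 mm across). Point: half-way up.
- glass1_mid (a point): Bystander: tulip tea glass, 57 mm across the rim, 85 mm high, on the round steel tray (300 mm across). Point: half-way up.
- glass2_mid (a point): Bystander: tulip tea glass, 57 mm across the rim, 85 mm high, on the round steel tray (300 mm across). Point: half-way up.
- glass3_mid (a point): Bystander: tulip tea glass, 57 mm across the rim, 85 mm high, on the round steel tray (300 mm across). Point: half-way up.
- saucer0_mid (a point): Bystander: red saucer, 110 mm across, 16 mm high, beside the bin. Point: half-way up.
- saucer1_mid (a point): Bystander: the other red saucer, same size, on the bin's robot side. Point: half-way up.
- bowl_mid (a point): Bystander: closed white sugar bowl, 108 mm across, 114 mm high with its lid knob, beside the bin. Point: half-way up its body.

How it is judged (in metres and radians):
On the way, in this order (a step that is already met when the one before it is completed fails the run):
1. the latch bar is lifted clear of the keeper's top while the lid is open (value of joint bar above 0.095 rad and value of joint lid above 0.027 m), for 0.1 s.
2. the lid is slid onto the seal (value of joint lid below 0.0225 m), for 0.05 s.
At the end, for the whole second after the job is handed in: The lid stands still, open by less than 19.5 mm on its scale (held on the seal), and the latch bar lies down in the notch (below 0.03 rad), untouched (value of joint lid below 0.0195 m and value of joint bar below 0.03 rad and velocity of joint lid between -0.005 and 0.005 m/s).
It fails at once if the tooth was forced hard against the keeper (over 10 N) (contact force between tooth and keeper above 10 N).
It fails at once if a glass or the sugar bowl was knocked over, or a glass, a saucer or the bowl pushed more than 30 mm (distance of any of glass0_mid, glass1_mid, glass2_mid, glass3_mid, saucer0_mid, saucer1_mid, bowl_mid from where it was at the start of the episode above 0.03 m or angle between any of glass0_mid, glass1_mid, glass2_mid, glass3_mid, bowl_mid's own z axis and vertical above 0.5 rad).
It also fails if it takes over 61 s, if anything falls off the work surface, if the arm or the gripper's body presses on something with over 40 N, if the wrist force passes 120 N, or if a joint passes its speed limit or range.

### The arm

A 6-joint arm with a two-finger parallel gripper is mounted at the origin on the work surface. World frame = base frame: x ahead of the robot, y to its left, z up, the work surface at z = 0. Lengths are in m, angles in degrees, forces in N, time in s.
With the tool pointing down it reaches from about 0.4 to 0.825 m from the base axis. Payload 7 kg.
Tool frame: the origin (TCP) lies at the very end of the fingers, on their centre line; the grasp point (between the pads) lies 19 mm behind it (r.grasp_offset is the z of the grasp point in the tool frame, in m); z points along the fingers, y is the direction in which the jaws open and shut (so a half turn about z gives the same grasp; the last joint's range is limited). The gripper opens to 88 mm and grips with 3 to 60 N. Pads are 19 mm wide; open, the fingers measure 130 mm over their backs; the gripper's body (78 mm by 193 mm) begins 47 mm behind the grasp point.
Start: joints at [82.626, 20.546, 0.682, 0, -70.136, -16.507], TCP at [0.273, 0.617, 0.227] pointing down, gripper open.
Joint ranges: [-176.03, 176.03], [-82.01, 121.73], [-58.28, 71.71], [-173.87, 95.51], [-174.79, -0.11], [-173.66, 173.66]. Speed limits (degrees/s): [136.94, 136.94, 172.46, 180, 180, 180].

### API

Orientations are given as [roll, pitch, yaw] about the fixed x, y, z axes, in that order (R = Rz(yaw) Ry(pitch) Rx(roll)).
In Python, from plant import r, capture, calibration, order gives the robot as it stands.
- The arm moves only by the tool servo_tool, never from a script. Its arguments are lists of equal length, an entry for each row: "grip": the closure, from -1 (fully open) to 1 (shut), so that 0 is half open; "translation": the shift along the tool's x, y, z in m, a list of three; "turn": the turn about the tool's z in rad. A call has 1 to 10 rows; each row is the pose to reach, as a shift and turn from the pose commanded when the call began, along the tool's axes at that moment; what a row does not reach only later rows make up. A row lasts 1/12 s, in which the tool goes at most 41.7 mm and 7.16 degrees, less where a joint would pass 70% of its speed; a pose out of reach is approached as far as the arm can. A call with a gripper value outside its range is refused whole. The fingers move at their own pace and stop on an object; "newtons" is the grip in N (left out, the last holds). Time passes only in rows, so rows that repeat a pose let the fingers close. It gives the time, the measured TCP pose, the force and the opening at its end, in the units of the state.
- r.get_state(): the state, without advancing time (a new reading comes with each control period).
- capture(name): name is "side" or "top"; returns (picture, depth): 384x512x3 uint8, blue, green, red; 384x512 float32, m along the optical axis (not along the pixel's ray), 0 where there is no reading.
- calibration(name): a dict with "fx", "fy", "cx", "cy" (pixels), "dist_coeffs" ([k1, k2, p1, p2, k3] as OpenCV has them; the pictures are not rectified), "view" (4x4, takes a point from world to camera coordinates). Camera axes: x right, y up, looking along -z (the intrinsics and any distortion apply to the point x, -y, -z); pixel columns grow to the right and rows downward; lengths in m; the calibration is good to about 2 mm. A picture is of the moment at which its call begins. calibration takes no time and is no camera call.
- order.close_job(): hands the job in, once; it reports no verdict.
The state is a dict: "time_s": time; "joints": joint angles; "qd": joint speeds; "joint_torque": joint torques, N m; "tcp_pos": TCP position; "eef_rot": TCP orientation; "contact_force": force on the tool from outside, world axes, zero at the start; "moment": the same for the moment, N m; "gripper_width": finger opening in m.
Only numpy, scipy, OpenCV 4.12 (cv2) and the standard library are available. Lean on these libraries where they do the work, as an engineer would, in place of code of your own. Each camera call takes 0.05 s, during which the arm holds its last target.

## Working session

There is one attempt and no reset: what is moved stays moved. The work goes in short steps, Python scripts to look and compute and a tool call to move; the robot and the scene stay as the last step left them, time stands still between calls to the robot, and variables do not carry over. Pictures are saved under pics/ and viewed, and the job is handed in when it is done.

Besides the shell and the picture viewer there is one more tool, called after "Request:" in YAML: its name, and indented under it one key for each argument. servo_tool: Moves the arm, as the interface text tells. Its arguments: {"type":"object","properties":{"grip":{"type":"array","items":{"type":"number"}},"translation":{"type":"array","items":{"type":"array","items":{"type":"number"}}},"turn":{"type":"array","items":{"type":"number"}},"newtons":{"type":"number"}},"required":["grip","translation","turn"]}

```bash
mkdir -p pics; ls
python3 - <<'E'
from plant import r, capture, calibration, order
import cv2,numpy as np
s=r.get_state();print(s, r.grasp_offset)
for n in("side","top"):
    p,d=capture(n);cv2.imwrite(f"pics/{n}0.png",p);np.save(f"{n}0.npy",d);print(n,calibration(n))
E
```

```text
pics
{'time_s': 0.0, 'joints': array([ 8.26263555e+01,  2.05925329e+01,  6.34300666e-01, -1.96143734e-02,
       -7.01346923e+01, -1.65066356e+01]), 'qd': array([-0.07003342, -0.05152135, -0.01506455, -0.00032611, -0.06833957,
        0.02433794]), 'joint_torque': array([ 1.20999443e-04, -5.82718849e+01,  2.93053758e+01,  6.99712381e+00,
        7.01902361e-03, -1.49023922e-04]), 'tcp_pos': array([0.27309231, 0.61676796, 0.22561588]), 'eef_rot': array([ 1.79905666e+02, -8.72605278e-03, -2.38869530e+01]), 'contact_force': array([-0.33282409, -0.04348959, -0.23877735]), 'moment': array([ 0.04622302, -0.0680099 , -0.0307967 ]), 'gripper_width': 0.08815606968718782} -0.0188
side {'fx': 352.77293395735785, 'fy': 352.77293395735785, 'cx': 253.56808896616542, 'cy': 191.3246412876879, 'dist_coeffs': array([-0.05186421,  0.        ,  0.        ,  0.        ,  0.        ]), 'view': array([[ 0.92934151, -0.36886001,  0.01632934, -0.4872196 ],
       [ 0.28000052,  0.73290913,  0.62003542, -0.34367018],
       [-0.24067419, -0.57165243,  0.78440387, -0.79325578],
       [ 0.        ,  0.        ,  0.        ,  1.        ]])}
top {'fx': 494.0780971507666, 'fy': 494.0780971507666, 'cx': 252.7950508002027, 'cy': 201.02697037557883, 'dist_coeffs': array([0.01984361, 0.        , 0.        , 0.        , 0.        ]), 'view': array([[-0.01212456, -0.99992326,  0.00254473,  0.16727247],
       [ 0.99272227, -0.01173223,  0.11985345, -0.60727429],
       [-0.11981439,  0.00397938,  0.99278833, -1.43652259],
       [ 0.        ,  0.        ,  0.        ,  1.        ]])}
```

View pics/side0.png

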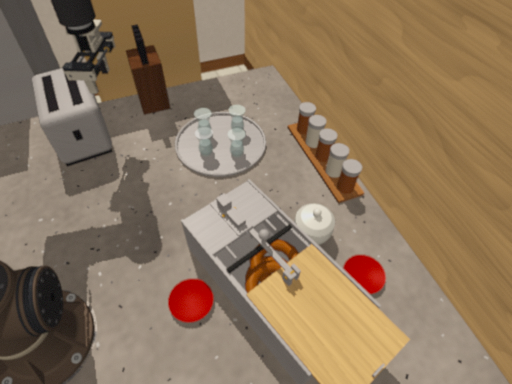

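View pics/top0.png

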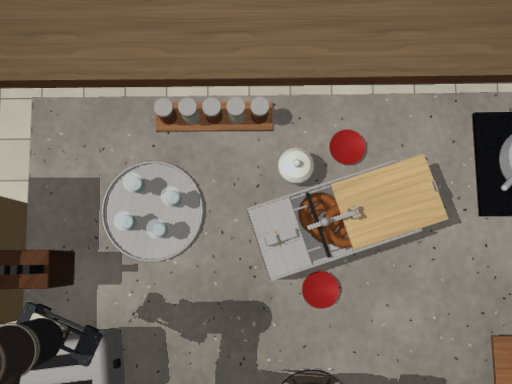

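```bash
cat > h.py <<'E'
import numpy as np,cv2
from plant import r,capture,calibration,order
def K(c):return np.array([[c['fx'],0,c['cx']],[0,c['fy'],c['cy']],[0,0,1.]])
def ray(n,uv):
    c=calibration(n);V=c['view'];uv=np.asarray(uv,float).reshape(-1,1,2)
    p=cv2.undistortPoints(uv,K(c),c['dist_coeffs'])[:,0]
    d=np.c_[p[:,0],-p[:,1],-np.ones(len(p))]
    return -V[:3,:3].T@V[:3,3], d@V[:3,:3]   # d scaled so depth=t
def plane(n,uv,z):
    o,d=ray(n,uv);t=(z-o[2])/d[:,2];return o+t[:,None]*d
def dep(n,uv,D):
    o,d=ray(n,uv);uv=np.asarray(uv,int).reshape(-1,2);return o+D[uv[:,1],uv[:,0]][:,None]*d
def proj(n,P):
    c=calibration(n);V=c['view'];q=np.asarray(P,float).reshape(-1,3)@V[:3,:3].T+V[:3,3]
    return cv2.projectPoints(q*[1,-1,-1],np.zeros(3),np.zeros(3),K(c),c['dist_coeffs'])[0][:,0]
def crop(n,p,x0,y0,x1,y1,k,name):
    cv2.imwrite(f"pics/{name}.png",cv2.resize(p[y0:y1,x0:x1],None,fx=k,fy=k,interpolation=cv2.INTER_CUBIC))
E
python3 - <<'E'
from h import *
p=cv2.imread("pics/top0.png");crop("top",p,240,150,450,285,3.8,"t0z")
p=cv2.imread("pics/side0.png");crop("side",p,170,170,320,300,4.6,"s0z")
E
```

```text
(no output)
```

View pics/t0z.png

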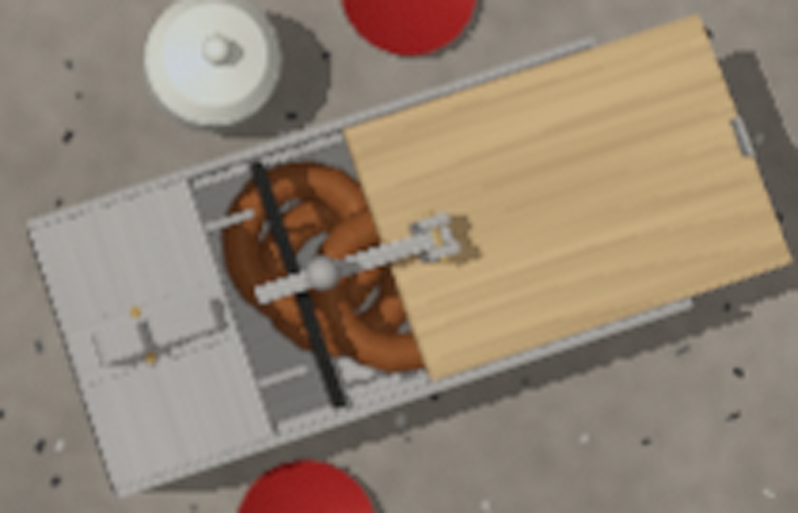

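View pics/s0z.png

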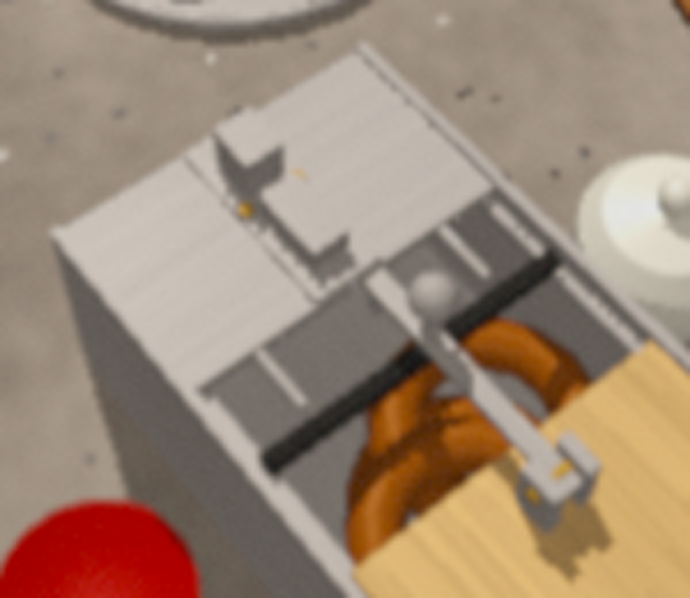

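Run:
```python
from h import *
T=lambda l:(np.array(l)+.0)/3.8+[240,150]-.37
S=lambda l:np.array(l)/4.6+[170,170]-.39
A=plane("top",T([(30,222),(118,495),(190,180),(275,432)]),.13);print("deck far corners, deck front corners\n",A)
L=plane("top",T([(345,130),(435,378),(700,17),(790,262)]),.13);print("lid front,back\n",L)
k=plane("top",T([(322,272)]),.194);print("knob top",k)
k2=plane("side",S([(433,291)]),.194);print("knob side",k2)
B=plane("side",S([(55,233),(362,45),(205,388),(497,186)]),.13);print("side deck far corners, front\n",B)
D=np.load("side0.npy");Dt=np.load("top0.npy")
for n,uv,d in(("top",T([(322,272),(100,260),(560,150),(150,335)]),Dt),("side",S([(433,291),(180,260),(300,210),(250,130)]),D)):print(n,dep(n,uv,d))
y=(A[0]+A[1]-L[2]-L[3]);
e=A[1]-A[0];print("width",np.linalg.norm(e),np.linalg.norm(L[1]-L[0]))
for a,b in((A[0],A[1]),(A[2],A[3]),(L[0],L[1]),(L[2],L[3]),(B[0],B[1]),(B[2],B[3])):
  f=b-a;print("yaw of +y", np.degrees(np.arctan2(abs(f[0]),abs(f[1]))),f)
```

```text
deck far corners, deck front corners
 [[ 5.78396472e-01  1.75282254e-01  1.30000000e-01]
 [ 3.80015807e-01  1.14063293e-01  1.30000000e-01]
 [ 6.08042940e-01  5.73576511e-02  1.30000000e-01]
 [ 4.23649415e-01 -1.85771787e-04  1.30000000e-01]]
lid front,back
 [[ 0.64384904 -0.05766634  0.13      ]
 [ 0.46116389 -0.11722674  0.13      ]
 [ 0.72539248 -0.32315507  0.13      ]
 [ 0.54254169 -0.37885655  0.13      ]]
knob top [[ 0.53417421 -0.02810861  0.194     ]]
knob side [[ 0.5357574  -0.02172286  0.194     ]]
side deck far corners, front
 [[0.38148153 0.11777074 0.13      ]
 [0.57879316 0.18091853 0.13      ]
 [0.4271858  0.00256569 0.13      ]
 [0.61090971 0.06224331 0.13      ]]
top [[ 0.53360204 -0.02701422  0.20136055]
 [ 0.54940122  0.12456684  0.13528344]
 [ 0.62677281 -0.21466152  0.13208322]
 [ 0.49382234  0.08994666  0.14918379]]
side [[ 0.53283284 -0.02764236  0.20468854]
 [ 0.4377568   0.07780453  0.13067703]
 [ 0.50263804  0.07299284  0.1491605 ]
 [ 0.49220797  0.12040199  0.16417798]]
width 0.20761177552376292 0.19214917194237702
yaw of +y 72.8501203198881 [-0.19838066 -0.06121896  0.        ]
yaw of +y 72.6684981986193 [-0.18439352 -0.05754342  0.        ]
yaw of +y 71.94260212045342 [-0.18268515 -0.0595604   0.        ]
yaw of +y 73.05779545405927 [-0.18285079 -0.05570147  0.        ]
yaw of +y 72.25320301516331 [0.19731163 0.06314779 0.        ]
yaw of +y 72.00504939093054 [0.18372391 0.05967762 0.        ]
```

Run:
```python
from h import *
p=cv2.imread("pics/side0.png");crop("side",p,210,188,254,238,11,"s0zz")
p=cv2.imread("pics/top0.png");crop("top",p,255,220,310,255,12,"t0zz")
```

```text
(no output)
```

View pics/s0zz.png

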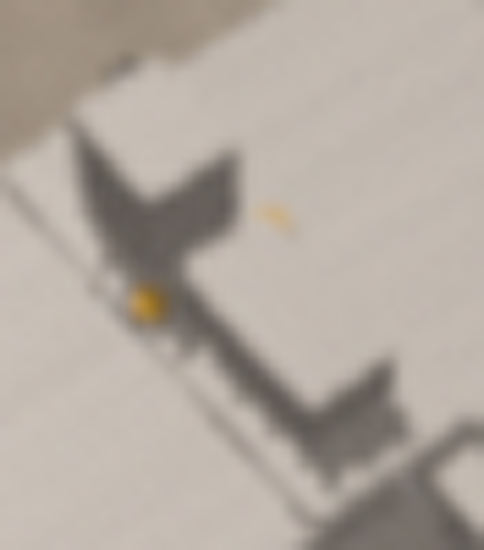

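View pics/t0zz.png

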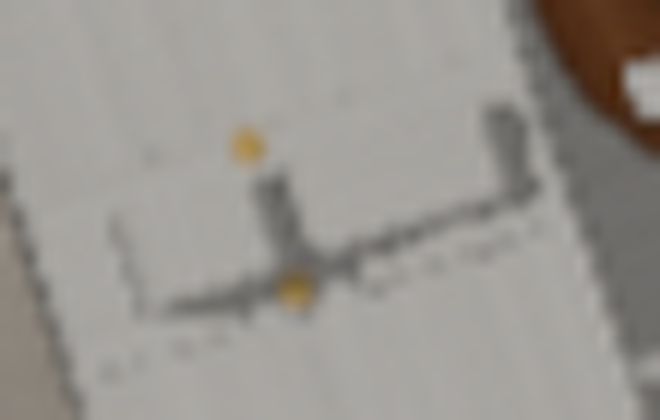

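```bash
cat >> h.py <<'E'
a=np.radians(17.4);BX=np.array([np.cos(a),np.sin(a)]);BY=np.array([-np.sin(a),np.cos(a)]);BO=np.array([.5455,-.0629])
def loc(P):
    q=np.asarray(P)[:,:2]-BO;return np.c_[q@BX,q@BY]*1000
def wor(x,y,z):
    q=BO+BX*x+BY*y;return np.array([q[0],q[1],z])
E
python3 - <<'E'
from h import *
S=lambda l:np.array(l)/11+[210,188]-.45
T=lambda l:np.array(l)/12+[255,220]-.46
np.set_printoptions(precision=1,suppress=True)
print("front",loc(plane("side",S([(313,410),(393,358)]),.15)).ravel(),loc(plane("top",T([(485,105),(505,195)]),.15)).ravel())
print("flatrear",loc(plane("side",S([(188,268)]),.15)).ravel(),loc(plane("top",T([(288,180),(315,265)]),.15)).ravel())
print("stopfront",loc(plane("side",S([(150,203),(237,155)]),.165)).ravel(),loc(plane("top",T([(255,180),(280,255)]),.165)).ravel())
print("stoprear",loc(plane("side",S([(78,108)]),.165)).ravel(),loc(plane("top",T([(112,215),(140,305)]),.165)).ravel())
print("dots",loc(plane("top",T([(248,145),(295,290)]),.133)).ravel(),loc(plane("side",S([(150,303),(278,217)]),.133)).ravel())
# deck corners
S=lambda l:np.array(l)/4.6+[170,170]-.39
T=lambda l:(np.array(l)+.0)/3.8+[240,150]-.37
print("deckT",loc(plane("top",T([(30,222),(118,495),(190,180),(275,432)]),.13)))
print("deckS",loc(plane("side",S([(55,233),(362,45),(205,388),(497,186)]),.13)))
print("knob",loc(plane("top",T([(322,272)]),.195)),loc(plane("side",S([(433,291)]),.195)))
print("lid",loc(plane("top",T([(345,130),(435,378),(700,17),(790,262)]),.13)))
E
```

```text
front [-11.1 115.9  10.3 115.8] [  7.5 112.  -13.3 114.2]
flatrear [-10.1 161.9] [  5.2 160.  -14.9 160.3]
stopfront [-12.1 171.9  10.3 170.6] [  7.  168.1 -10.6 168.1]
stoprear [ -9.3 202.5] [  9.6 201.1 -11.5 201.4]
dots [ 16.3 165.1 -18.6 165.3] [-15.8 169.6  20.6 170.7]
deckT [[ 102.6  217.4]
 [-105.   218.4]
 [  95.6   96.1]
 [ -97.5   96.3]]
deckS [[-102.5  221.5]
 [ 104.7  222.7]
 [ -93.3   97.9]
 [  99.8   99.9]]
knob [[-0.4 36.8]] [[ 2.6 41.8]]
lid [[  95.4  -24.4]
 [ -96.7  -26.6]
 [  93.8 -302.1]
 [ -97.3 -300.6]]
```

Request:
servo_tool:
  grip: [-1, -1, -1, -1, -1, -1, -1, -1, -1, -1]
  translation:
    - [0, 0, -0.03]
    - [0.0, 0.0, -0.05]
    - [0.03, 0.029, -0.05]
    - [0.058, 0.057, -0.05]
    - [0.087, 0.085, -0.05]
    - [0.116, 0.113, -0.05]
    - [0.145, 0.141, -0.05]
    - [0.174, 0.17, -0.05]
    - [0.203, 0.198, -0.05]
    - [0.232, 0.226, -0.05]
  turn: [0, 0, 0, 0, 0, 0, -0.1, -0.2, -0.3, -0.4]
  newtons: 12

```text
time_s: 0.93
tcp_pos: [0.394, 0.3146, 0.2765]
eef_rot: [180.0, 0.0, -0.7]
contact_force: [0.9, 0.8, -0.5]
gripper_width: 0.0873
```

Request:
servo_tool:
  grip: [-1, -1, -1, -0.2, -0.2, -0.2, -0.2, -0.2, -0.2, -0.2]
  translation:
    - [0.015, 0.035, 0]
    - [0.03, 0.071, 0]
    - [0.046, 0.107, 0]
    - [0.061, 0.142, 0]
    - [0.076, 0.178, 0]
    - [0.092, 0.214, 0]
    - [0.107, 0.25, 0]
    - [0.123, 0.286, 0]
    - [0.138, 0.322, 0]
    - [0.146, 0.34, 0]
  turn: [-0.1, -0.2, -0.3, -0.32, -0.32, -0.32, -0.32, -0.32, -0.32, -0.32]

```text
time_s: 1.77
tcp_pos: [0.5347, -0.0291, 0.2761]
eef_rot: [180.0, 0.1, 17.3]
contact_force: [-0.3, 1.1, -0.2]
gripper_width: 0.0535
```

Run:
```python
from h import *
p,D=capture("side");crop("side",p,170,150,330,300,4,"s1")
s=r.get_state();print(s['time_s'],s['tcp_pos'],s['eef_rot'],s['contact_force'],s['gripper_width']);print(wor(0,.039,0))
```

```text
1.8167 [ 0.53532448 -0.03032464  0.27585167] [1.79947269e+02 9.35084120e-02 1.72119892e+01] [ 2.43955224 -1.83611674  1.22017836] 0.05279908833427206
[ 0.53383741 -0.02568463  0.        ]
```

View pics/s1.png

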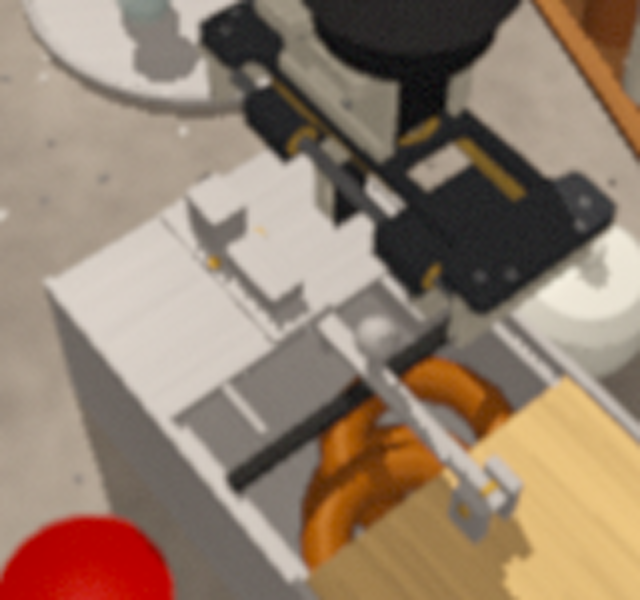

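Request:
servo_tool:
  grip: [-0.1, -0.1, -0.1, -0.1, -0.1, -0.1]
  translation:
    - [0, 0, 0.02]
    - [0, 0, 0.05]
    - [0, 0, 0.075]
    - [0, 0, 0.09]
    - [0, 0, 0.103]
    - [0, 0, 0.103]
  turn: [0, 0, 0, 0, 0, 0]

```text
time_s: 2.32
tcp_pos: [0.5321, -0.0261, 0.1705]
eef_rot: [-180.0, 0.3, 17.3]
contact_force: [-0.5, -0.2, -0.0]
gripper_width: 0.0481
```

Run:
```python
from h import *
p,D=capture("side");crop("side",p,170,150,330,300,4,"s2")
s=r.get_state();print(s['time_s'],s['tcp_pos'],s['eef_rot'],s['contact_force'],s['gripper_width'])
p,D=capture("top");crop("top",p,240,150,400,285,4,"t2")
```

```text
2.3667 [ 0.53310338 -0.02600253  0.17221378] [-179.99087969    0.19552324   17.36458567] [0.1241416  0.46058638 0.84181458] 0.048448983435930355
```

View pics/s2.png

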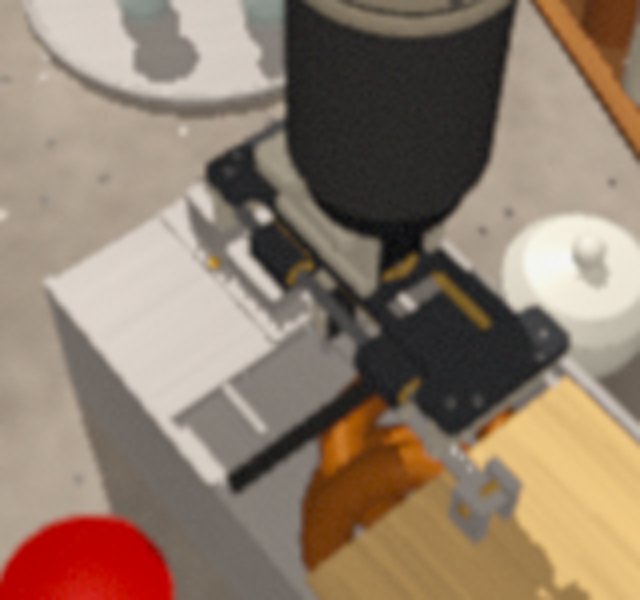

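Fingers straddle the knob (hidden behind the gripper, hinge at about (485,495) in the crop). Closing.

Request:
servo_tool:
  grip: [0.4, 0.6, 0.6, 0.6, 0.6, 0.6, 0.6]
  translation:
    - [0, 0, 0]
    - [0, 0, 0]
    - [0, 0, 0]
    - [0, 0, 0]
    - [0, 0, 0]
    - [0, 0, 0]
    - [0, 0, 0]
  turn: [0, 0, 0, 0, 0, 0, 0]
  newtons: 12

```text
time_s: 3.0
tcp_pos: [0.5345, -0.0258, 0.1741]
eef_rot: [180.0, -0.0, 17.4]
contact_force: [0.1, -0.2, 3.6]
gripper_width: 0.0226
```

Request:
servo_tool:
  grip: [0.6, 0.6]
  translation:
    - [0, 0, 0]
    - [0, 0, 0]
  turn: [0, 0]

```text
time_s: 3.17
tcp_pos: [0.5345, -0.0258, 0.1741]
eef_rot: [180.0, -0.0, 17.4]
contact_force: [-1.7, -0.9, 5.9]
gripper_width: 0.0228
```

Run:
```python
from h import *
p,D=capture("top");crop("top",p,240,150,400,285,4,"t3")
s=r.get_state();print(s['time_s'],s['tcp_pos'],s['eef_rot'],s['contact_force'],s['moment'],s['gripper_width'])
```

```text
3.2167 [ 0.53450383 -0.02580602  0.17407344] [ 1.79983340e+02 -4.51712132e-02  1.73837797e+01] [-0.40867934  0.66544914  5.44991363] [-0.020801    0.38111229  0.01602677] 0.02266921322601902
```

View pics/t3.png

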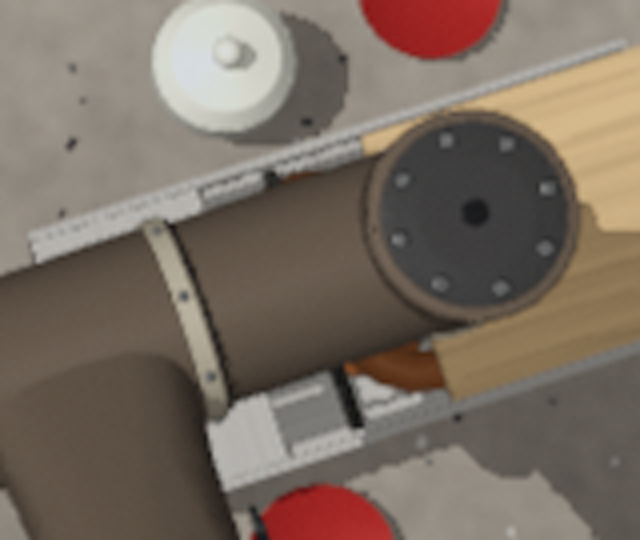

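Request:
servo_tool:
  grip: [0.6, 0.6, 0.6, 0.6, 0.6, 0.6]
  translation:
    - [0, 0.0, -0.003]
    - [0, 0.001, -0.006]
    - [0, 0.002, -0.009]
    - [0, 0.004, -0.012]
    - [0, 0.006, -0.015]
    - [0, 0.007, -0.017]
  turn: [0, 0, 0, 0, 0, 0]
  newtons: 15

```text
time_s: 3.72
tcp_pos: [0.5364, -0.0326, 0.1908]
eef_rot: [-180.0, -0.0, 17.4]
contact_force: [2.6, 1.3, -4.6]
gripper_width: 0.0228
```

Run:
```python
from h import *
p,D=capture("side");crop("side",p,170,150,330,300,4,"s4")
s=r.get_state();print(s['time_s'],s['tcp_pos'],s['eef_rot'],s['contact_force'],s['moment'],s['gripper_width'])
```

```text
3.7667 [ 0.53648595 -0.03271297  0.19111744] [ 1.79998283e+02 -2.14052780e-02  1.73633686e+01] [ 2.41672661  1.26788356 -4.25343194] [ 0.53372834 -0.79757753 -0.06411589] 0.022728875009055804
```

View pics/s4.png

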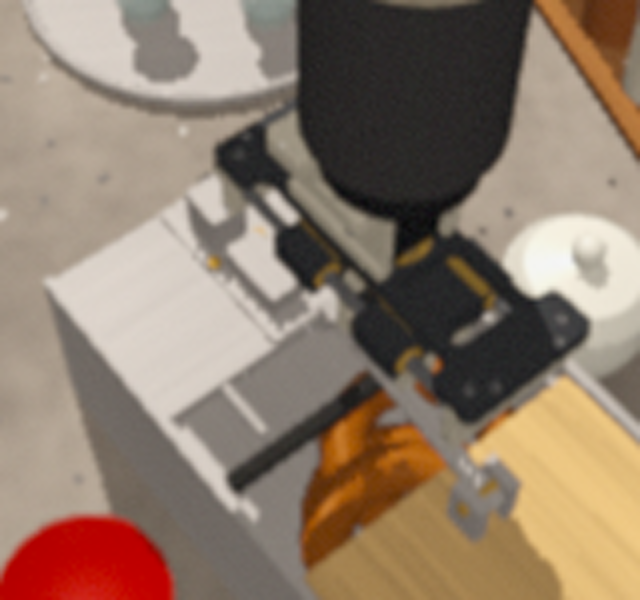

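Run:
```python
from h import *
np.set_printoptions(precision=1,suppress=True)
p=cv2.imread("pics/s4.png");cv2.imwrite("pics/s4z.png",cv2.resize(p[240:400,230:420],None,fx=4,fy=4))
for th in(0,.1,.14,.17,.2):
  q=[]
  for (l,n) in((133,3),(133,-19.5),(127,-19.5)):
    for x in(-6,6):
      q.append(wor(x/1e3,(-53+l*np.cos(th)-n*np.sin(th))/1e3,(157+l*np.sin(th)+n*np.cos(th))/1e3))
  print(th,((proj("side",q)-[170,150]+.4)*4).ravel())
```

```text
0 [319.1 328.5 335.6 317.3 318.8 349.  334.9 338.  325.3 356.1 341.4 344.9]
0.1 [320.3 317.  337.  305.8 317.6 335.4 333.9 324.3 324.1 343.  340.4 331.8]
0.14 [321.3 312.9 338.  301.5 317.5 330.3 333.9 319.1 324.  338.1 340.4 326.8]
0.17 [322.1 309.9 338.9 298.5 317.6 326.6 334.  315.4 324.1 334.5 340.6 323.3]
0.2 [323.1 307.  340.  295.7 317.8 323.  334.3 311.8 324.3 331.1 340.8 319.8]
```

View pics/s4z.png

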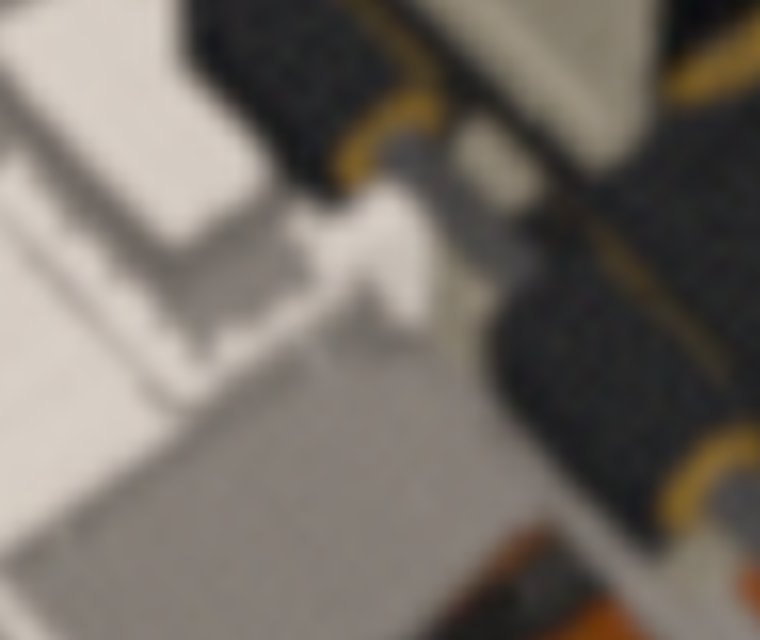

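Request:
servo_tool:
  grip: [0.6, 0.6, 0.6, 0.6, 0.6, 0.6, 0.6, 0.6, 0.6, 0.6]
  translation:
    - [0, 0.001, -0.002]
    - [0, 0.002, -0.004]
    - [0, 0.001, -0.005]
    - [0, -0.002, -0.005]
    - [0, -0.006, -0.005]
    - [0, -0.01, -0.005]
    - [0, -0.014, -0.005]
    - [0, -0.018, -0.005]
    - [0, -0.022, -0.005]
    - [0, -0.025, -0.005]
  turn: [0, 0, 0, 0, 0, 0, 0, 0, 0, 0]
  newtons: 20

```text
time_s: 4.6
tcp_pos: [0.5288, -0.0089, 0.1953]
eef_rot: [180.0, 0.0, 17.4]
contact_force: [5.7, -1.9, -7.7]
gripper_width: 0.0226
```

Run:
```python
from h import *
p,D=capture("side");crop("side",p,170,150,330,300,4,"s5")
s=r.get_state();print(s['time_s'],s['tcp_pos'],s['eef_rot'],s['contact_force'],s['moment'],s['gripper_width'],loc([s['tcp_pos']]))
```

```text
4.65 [ 0.52873899 -0.00841451  0.19541255] [1.79979726e+02 6.12846271e-03 1.73702621e+01] [ 4.06433523  1.48838875 -4.99577417] [ 0.51006755 -1.31792334 -0.06939069] 0.02275494076414936 [[ 0.29935458 57.00447443]]
```

View pics/s5.png

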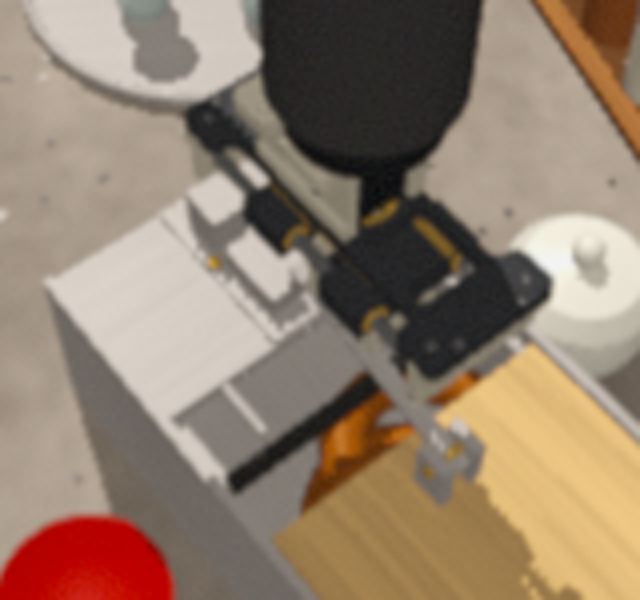

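Request:
servo_tool:
  grip: [0.6, 0.6, 0.6, 0.6, 0.6, 0.6, 0.6, 0.6, 0.6, 0.6]
  translation:
    - [0, -0.004, 0]
    - [0, -0.008, 0]
    - [0, -0.012, 0]
    - [0, -0.016, 0]
    - [0, -0.02, 0]
    - [0, -0.024, 0]
    - [0, -0.028, 0]
    - [0, -0.031, 0]
    - [0, -0.034, 0]
    - [0, -0.036, 0]
  turn: [0, 0, 0, 0, 0, 0, 0, 0, 0, 0]

```text
time_s: 5.48
tcp_pos: [0.518, 0.0255, 0.1954]
eef_rot: [180.0, 0.0, 17.4]
contact_force: [5.4, -1.6, -8.5]
gripper_width: 0.0224
```

Run:
```python
from h import *
p,D=capture("side");crop("side",p,190,160,300,275,5.2,"s6")
s=r.get_state();print(s['time_s'],s['tcp_pos'],s['eef_rot'],s['contact_force'],s['moment'],s['gripper_width'],loc([s['tcp_pos']]))
p,D=capture("top");crop("top",p,240,150,400,285,4,"t6")
```

```text
5.5333 [0.51795853 0.02584127 0.19546922] [1.79985820e+02 1.04046186e-02 1.73704433e+01] [ 3.84250224  0.78985387 -6.30704097] [ 0.40459038 -1.30649323 -0.07013125] 0.022221341545382585 [[ 0.2560775  92.91652218]]
```

View pics/s6.png

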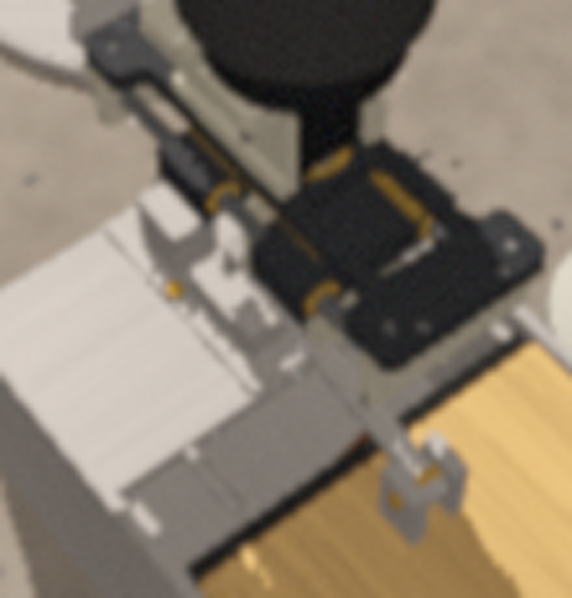

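View pics/t6.png

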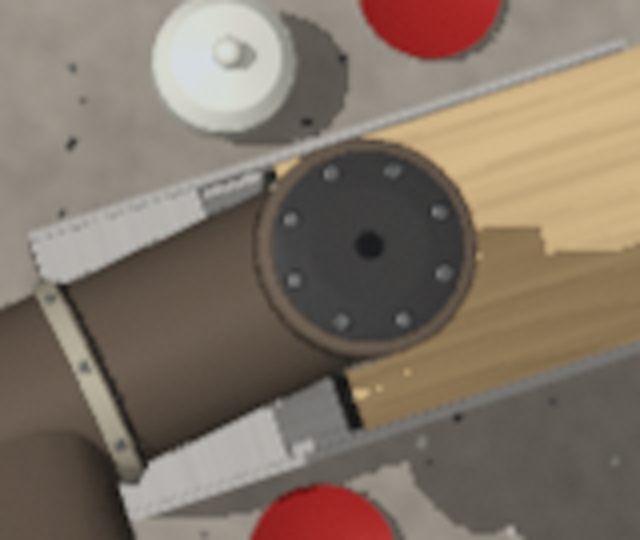

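Request:
servo_tool:
  grip: [0.6, 0.6, 0.6, 0.6, 0.6, 0.6, 0.6]
  translation:
    - [0, -0.002, 0]
    - [0, -0.004, 0]
    - [0, -0.006, 0]
    - [0, -0.008, 0]
    - [0, -0.01, 0]
    - [0, -0.012, 0]
    - [0, -0.012, 0]
  turn: [0, 0, 0, 0, 0, 0, 0]

```text
time_s: 6.17
tcp_pos: [0.5144, 0.0371, 0.1955]
eef_rot: [180.0, 0.0, 17.4]
contact_force: [4.1, -0.6, -6.9]
gripper_width: 0.0224
```

Run:
```python
from h import *
p,D=capture("side");crop("side",p,190,160,300,275,5.2,"s7");crop("side",p,205,190,255,235,12,"s7z")
s=r.get_state();print(s['time_s'],s['tcp_pos'],s['contact_force'],s['moment'],s['gripper_width'],loc([s['tcp_pos']]))
```

```text
6.2167 [0.51436364 0.03707288 0.19548539] [ 3.669765   -0.19742527 -5.81813266] [ 0.08369103 -1.44806422 -0.05309824] 0.022340469108756936 [[  0.18439372 104.70919245]]
```

View pics/s7.png

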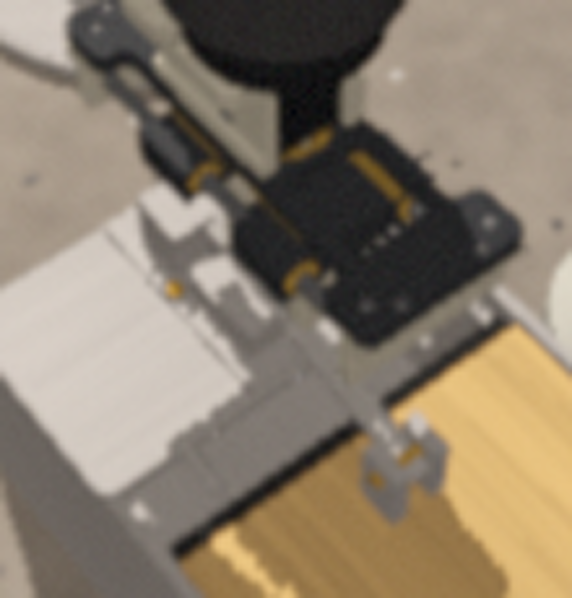

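View pics/s7z.png

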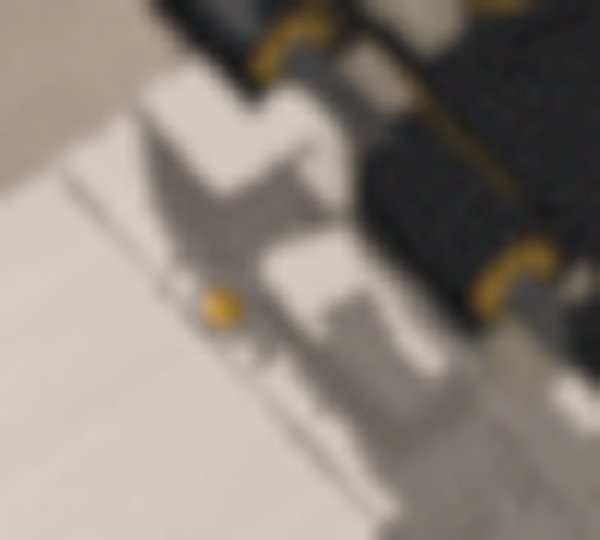

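Run:
```python
from h import *
np.set_printoptions(precision=0,suppress=True)
for op in(10,14,18):
 for th in(.15,.19,.23):
  q=[]
  for (l,n) in((133,3),(133,-19.5),(127,-19.5)):
    for x in(-6,6):
      q.append(wor(x/1e3,(36-op+l*np.cos(th)-n*np.sin(th))/1e3,(157+l*np.sin(th)+n*np.cos(th))/1e3))
  print(op,th,((proj("side",q)-[205,190]+.46)*12).ravel())
print(((proj("side",[wor(x,y,z) for x in(-.012,.012) for y,z in((.161,.15),(.171,.165))])-[205,190]+.46)*12).ravel())
```

```text
10 0.15 [290. 185. 340. 154. 285. 241. 333. 210. 303. 263. 351. 232.]
10 0.19 [292. 173. 342. 142. 284. 225. 333. 195. 302. 248. 351. 217.]
10 0.23 [295. 161. 345. 130. 284. 211. 333. 180. 302. 234. 351. 203.]
14 0.15 [303. 198. 352. 167. 297. 254. 345. 223. 315. 276. 363. 245.]
14 0.19 [305. 186. 355. 155. 296. 238. 345. 208. 314. 261. 363. 230.]
14 0.23 [308. 174. 358. 143. 296. 224. 345. 193. 314. 247. 363. 216.]
18 0.15 [315. 212. 365. 180. 309. 267. 357. 236. 327. 289. 376. 258.]
18 0.19 [317. 199. 367. 168. 308. 251. 357. 221. 326. 274. 375. 243.]
18 0.23 [320. 187. 370. 156. 308. 237. 357. 206. 326. 260. 375. 229.]
[260. 276. 227. 200. 356. 215. 324. 140.]
```

Run:
```python
from h import *
np.set_printoptions(precision=0,suppress=True)
p,D=capture("side")
for v in range(194,216,1):
  row=[]
  for u in range(224,240,1):
    P=dep("side",[(u,v)],D);row.append("%4.0f/%3.0f"%(loc(P)[0,1],P[0,2]*1000))
  print(v,*row)
```

```text
194  123/281  122/281  121/281  120/280  120/278  119/278  116/280  116/279  120/271  121/267  123/262  122/261  100/294   96/298   94/300   90/303
195  123/278  122/278  121/277  120/278  119/277  117/278  115/278  114/279  113/278  131/248  124/258  121/260  120/259   97/293   93/299   90/300
196  122/276  120/277  120/275  120/273  120/272  114/279  114/277  112/279  110/280  110/278  126/250  124/251  121/254  121/252   93/296   90/298
197  124/271  121/273  121/271  122/268  121/266  122/264  114/275  111/278  108/280  107/279  107/278  123/249  120/252  120/250  121/246   89/297
198  123/268  121/269  121/267  121/265  183/167  203/133  203/131  108/278  107/278  105/280  103/280  104/277  121/248  120/247  121/243  120/242
199  187/166  121/267  184/166  183/165  181/165  180/165  201/130  199/130  105/278  103/279  102/279  101/278   99/279  121/242  120/241  119/241
200  186/164  182/167  182/166  181/164  179/165  176/167  176/166  197/130  105/275  103/277  100/279   99/278   97/279   97/277  118/241   90/285
201  183/165  181/165  179/166  178/165  176/166 -248/843  175/1
[... 1455 characters left out ...]
  162/151  161/149  159/150  157/152  156/150  155/150  153/150  133/182  130/184   82/267   76/275   73/279
212  172/139  173/135  165/147  162/149  160/149  158/150  156/152  155/150  154/149  152/151  151/150  149/150  129/183  119/197   77/270   74/273
213  172/136  170/137  163/146  158/152  158/149  156/149  154/151  153/150  151/152  151/148  149/149  147/151  129/179  125/184   76/268   73/272
214  168/137  167/137  164/140  158/147  155/149  153/152  152/151  150/151  148/152  147/151  146/150  145/150  145/148  125/179  123/181   73/268
215  167/136  167/134  163/137  159/142  155/146  153/147  149/152  148/151  147/149  146/149  144/150  142/151  140/151  140/150  122/178  117/184
```

Request:
servo_tool:
  grip: [0.6, 0.6, 0.6, 0.6, 0.6, 0.6, 0.6, 0.6]
  translation:
    - [0, -0.002, 0]
    - [0, -0.004, 0]
    - [0, -0.006, 0]
    - [0, -0.008, 0]
    - [0, -0.01, 0]
    - [0, -0.012, 0]
    - [0, -0.013, 0]
    - [0, -0.013, 0]
  turn: [0, 0, 0, 0, 0, 0, 0, 0]

```text
time_s: 6.93
tcp_pos: [0.5105, 0.0493, 0.1954]
eef_rot: [180.0, 0.0, 17.4]
contact_force: [4.5, -1.5, -7.9]
gripper_width: 0.0226
```

```bash
cat > look.py <<'E'
from h import *
import sys
p,D=capture("side");crop("side",p,205,180,260,235,10,sys.argv[1])
s=r.get_state();print(s['time_s'],s['tcp_pos'],s['contact_force'],s['gripper_width'],loc([s['tcp_pos']]))
for v in range(196,214,1):
  row=[]
  for u in range(219,236,1):
    P=dep("side",[(u,v)],D);q=loc(P)[0]
    row.append("%4.0f/%3.0f"%(q[1],P[0,2]*1000) if P[0,2]<.2 else "   .   ")
  print(v,*row)
E
python3 look.py s8
```

```text
6.9833 [0.51052472 0.04929813 0.19543266] [ 5.09923657 -1.14353056 -8.29693297] 0.022539920299061284 [[  0.17699972 117.52301448]]
196  203/164  201/164  199/166  197/166  196/165  195/165  194/164  191/166  212/132  212/129    .       .       .       .       .       .       .   
197  201/164  197/167  197/165  195/166  195/164  193/164  192/164  190/164  188/165  208/131    .       .       .       .       .       .       .   
198  198/164  196/165  193/167  192/166  191/165  190/165  189/164  187/165  187/163  184/166  167/189    .       .       .       .       .       .   
199  196/164  194/165  192/165  191/164  189/165  187/166  186/165  185/164  167/190  168/186  164/190    .       .       .       .       .       .   
200  193/165  191/165  189/166  187/166  187/164  185/165  183/166  166/190  167/187  165/187  163/189    .       .       .       .       .       .   
201  190/165  190/163  187/166  186/164  183/166  182/165  181/165  166/186  163/190  162/189  160/189    .       .       .       .       .       .   
202  190/161  188/163  185/165  183/165  181/166  181/163  178/16
[... 1085 characters left out ...]
4  173/140  174/136  170/139  162/150  162/148  141/182  138/185    .   
210  188/133  187/133  184/135  181/138  174/147  175/143  172/144  173/141  173/138  173/136  163/150  161/151  160/150  159/150  157/150  136/183  136/181
211  186/133  184/133  182/134  181/134  176/140  173/142  173/139  172/138  171/137  162/149  160/151  159/150  158/149  156/150  153/152  138/176  134/181
212  184/132  182/133  181/132  179/132  175/137  173/138  174/134  162/150  162/149  160/150  160/147  158/148  154/152  154/149  152/150  150/151  133/178
213  182/132  180/132  179/132  177/132  175/134  170/139  170/136  163/146  158/152  156/152  156/149  154/150  153/149  151/151  150/150  149/148  147/150
```

View pics/s8.png

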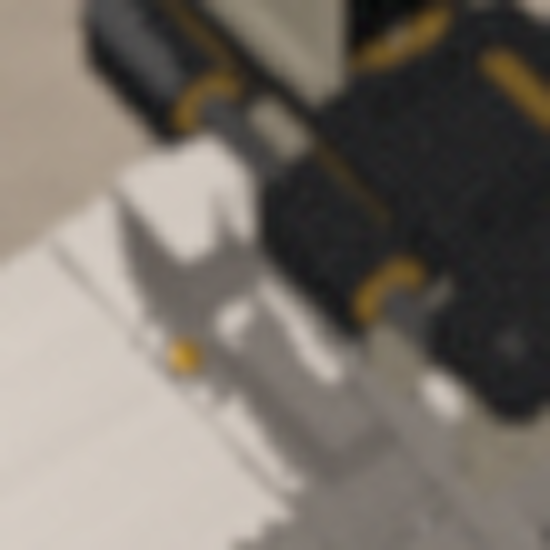

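Request:
servo_tool:
  grip: [0.6, 0.6, 0.6, 0.6, 0.6, 0.6, 0.6]
  translation:
    - [0, -0.001, 0.002]
    - [0, -0.0025, 0.004]
    - [0, -0.004, 0.006]
    - [0, -0.0053, 0.008]
    - [0, -0.006, 0.009]
    - [0, -0.0066, 0.01]
    - [0, -0.0066, 0.01]
  turn: [0, 0, 0, 0, 0, 0, 0]
  newtons: 12

```text
time_s: 7.57
tcp_pos: [0.5084, 0.0559, 0.1854]
eef_rot: [180.0, 0.0, 17.4]
contact_force: [2.2, -2.4, -1.1]
gripper_width: 0.0231
```

```bash
python3 look.py s9
```

```text
7.6167 [0.50843764 0.05587638 0.18543213] [ 1.88395962 -1.8503694  -2.30441294] 0.02328646243208781 [[  0.15258098 124.42436885]]
196  202/166    .     199/165  198/165  196/166  195/165  193/165    .       .       .       .       .       .       .       .       .       .   
197  200/164  199/164  196/166  194/167  194/165  191/166  192/163  189/166    .       .       .       .       .       .       .       .       .   
198  197/165  197/164  194/165  191/168  191/166  190/164  188/166  186/166  186/165    .       .       .       .       .       .       .       .   
199  194/166  194/165  192/164  191/164  190/164  188/164  186/164  185/165  184/164    .       .       .       .       .       .       .       .   
200  192/165  191/165  188/167  189/164  187/164  186/163  182/167  182/164  180/165    .       .       .       .       .       .       .       .   
201  189/167  189/165  187/165  185/166  185/164  183/164  181/166  180/165  179/164    .       .       .       .       .       .       .       .   
202  189/162  186/166  185/164  184/164  182/164  180/165  178/166  178/163  175
[... 1045 characters left out ...]
9  165/155  165/153  166/149  154/167  152/167    .       .       .       .   
210  187/135  186/134  184/135  179/140  174/146  172/147  172/146  173/140  166/149  164/150  164/149  161/151  151/165  147/169    .       .       .   
211  185/135  183/135  184/131  179/137  175/140  173/142  172/140  173/137  174/133  163/148  160/150  159/149  148/166  145/169  144/169    .       .   
212  183/133  182/134  182/130  179/133  174/138  174/136  172/137  162/150  161/150  159/151  159/149  155/153  155/151  145/165  141/169  139/170    .   
213  181/133  178/135  179/132  176/133  175/133  172/136  170/137  161/149  157/152  157/151  156/150  153/152  154/149  151/151  142/164  138/169  136/169
```

View pics/s9.png

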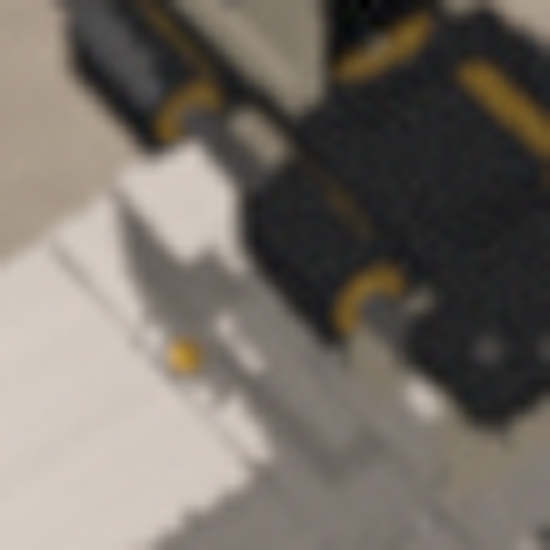

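Request:
servo_tool:
  grip: [0.6, 0.6, 0.6, 0.6, 0.6]
  translation:
    - [0, -0.0005, 0.001]
    - [0, -0.001, 0.002]
    - [0, -0.0014, 0.003]
    - [0, -0.0018, 0.004]
    - [0, -0.0018, 0.004]
  turn: [0, 0, 0, 0, 0]

```text
time_s: 8.03
tcp_pos: [0.5079, 0.0577, 0.1813]
eef_rot: [-180.0, 0.0, 17.4]
contact_force: [0.9, -2.0, -1.7]
gripper_width: 0.023
```

```bash
python3 look.py s10
```

```text
8.0833 [0.50795112 0.05765429 0.18142652] [ 0.44204724 -2.18739402 -1.38501064] 0.02277090134458458 [[  0.21999574 126.26641238]]
196    .       .     199/165  198/165  196/165  193/168    .       .       .       .       .       .       .       .       .       .       .   
197  199/166  197/167  198/163  196/165  195/164  191/167  191/165    .       .       .       .       .       .       .       .       .       .   
198  198/165  196/164  194/165  193/165  190/168  190/165  188/166  187/166    .       .       .       .       .       .       .       .       .   
199  196/163  193/166  192/164  191/164  189/165  188/165  185/166  185/164    .       .       .       .       .       .       .       .       .   
200  193/165  190/166  190/165  188/164  186/166  185/166  184/165  183/164  180/166    .       .       .       .       .       .       .       .   
201  190/165  187/167  186/167  185/167  185/164  182/166  181/165  179/166  179/164    .       .       .       .       .       .       .       .   
202  190/161  186/165    .     183/165  182/164  181/164  178/165  178/164  175/166  
[... 1026 characters left out ...]
  172/147  166/153  161/159  156/165  156/163    .       .       .       .       .   
210  188/133  186/134  185/134  179/140  174/146  172/147  173/143  173/141  166/150  163/152  157/160  154/163  151/165    .       .       .       .   
211  187/132  183/135  184/132  179/136  173/144  172/143  173/139  173/137  166/146  162/151  160/151  155/157  150/163  148/164    .       .       .   
212  183/134  183/132  180/133  179/132  175/136  174/137  172/138  163/149  162/149  160/150  159/149  157/149  150/159  147/161  144/165    .       .   
213  181/133  180/133  178/133  176/133  176/130  171/137  170/135  162/147  159/149  158/150  155/152  155/149  153/149  145/160  143/162  140/164    .
```

Request:
servo_tool:
  grip: [0.6, 0.6, 0.6, 0.6, 0.6]
  translation:
    - [0, -0.0004, 0.001]
    - [0, -0.0008, 0.002]
    - [0, -0.0011, 0.003]
    - [0, -0.0014, 0.0035]
    - [0, -0.0014, 0.0035]
  turn: [0, 0, 0, 0, 0]
  newtons: 6

```text
time_s: 8.5
tcp_pos: [0.5078, 0.0586, 0.1788]
eef_rot: [180.0, -0.0, 17.4]
contact_force: [-2.2, -4.5, 4.3]
gripper_width: 0.0234
```

```bash
python3 look.py s11
```

```text
8.55 [0.50780071 0.05863792 0.17885443] [-0.50141724 -3.68258519  5.28946896] 0.023036185366144726 [[  0.37061521 127.25000532]]
196    .       .       .     199/163  196/166    .       .       .       .       .       .       .       .       .       .       .       .   
197    .     198/166  197/165  195/166  194/165  192/166    .       .       .       .       .       .       .       .       .       .       .   
198  199/162  196/166  194/165  192/166  192/164  189/166  188/166    .       .       .       .       .       .       .       .       .       .   
199  196/164  194/165  191/166  191/165  188/167  188/165  186/166  185/165    .       .       .       .       .       .       .       .       .   
200  192/166  191/165  190/164  188/165    .     185/166  183/166  182/166    .       .       .       .       .       .       .       .       .   
201  190/164    .     186/166  187/163  185/164  183/164  181/165  179/166  179/164    .       .       .       .       .       .       .       .   
202  189/163  187/164  184/165  184/163  182/165  180/166  180/163  177/166  176/165    .     
[... 1013 characters left out ...]
3/148  172/145  166/153  161/160  159/160  157/161    .       .       .       .       .   
210  188/134  185/136  183/136  179/140  174/146  174/144  173/143  174/139  165/151  164/151  157/160  155/161    .       .       .       .       .   
211  186/133  184/134  182/133  178/138  175/141  173/142  172/140  172/138  166/146    .     161/150  154/159  151/161    .       .       .       .   
212  183/134  181/134  181/132  180/132  176/136  172/140  172/137  163/150  161/151  161/148  159/149  153/156  149/162  148/160    .       .       .   
213  181/133  179/134  177/135  176/133  176/131  172/135  171/135  162/147  159/150  157/151  156/150  154/151  150/155  145/160  144/160    .       .
```

Request:
servo_tool:
  grip: [0.4, 0.35, 0.3, 0.25, 0.1, 0.0, -0.1, -0.1, -0.1]
  translation:
    - [0, 0, 0]
    - [0, 0, 0]
    - [0, 0, 0]
    - [0, 0, 0]
    - [0, 0, 0]
    - [0, 0, 0]
    - [0, 0, 0]
    - [0, 0, 0]
    - [0, 0, 0]
  turn: [0, 0, 0, 0, 0, 0, 0, 0, 0]

```text
time_s: 9.3
tcp_pos: [0.5077, 0.059, 0.178]
eef_rot: [-180.0, 0.0, 17.4]
contact_force: [0.2, 0.2, -0.1]
gripper_width: 0.0477
```

Request:
servo_tool:
  grip: [-0.1, -0.1, -0.1, -0.1, -0.1, -0.1, -0.1]
  translation:
    - [0, 0, -0.01]
    - [0, 0, -0.03]
    - [0, 0, -0.055]
    - [0, 0, -0.08]
    - [0, 0, -0.1]
    - [0, 0, -0.12]
    - [0, 0, -0.12]
  turn: [0, 0, 0, 0, 0, 0, 0]

```text
time_s: 9.88
tcp_pos: [0.5095, 0.0592, 0.3033]
eef_rot: [180.0, -0.4, 17.4]
contact_force: [1.1, 0.5, 0.8]
gripper_width: 0.0481
```

```bash
python3 look.py s12
python3 - <<'E'
from h import *
p,D=capture("side");cv2.imwrite("pics/s13.png",p)
E
```

```text
9.9333 [0.50873938 0.0592247  0.30113673] [-0.4767871   0.01843585 -0.83283982] 0.04847522965748604 [[  1.44179778 127.52924045]]
196  203/164  200/167  200/165  199/163  198/163  195/165  193/166  192/165  214/129  208/135  210/130  207/131  207/130  203/133  205/128  202/131  199/132
197  201/163  198/165  196/166  195/165  194/165  192/166  190/167  188/167  187/166  209/130  207/131  206/130  204/130  203/129  200/132  198/132  198/130
198  197/166  196/165  195/164  193/166  191/166  191/164  187/167  187/165  186/164  185/163  205/129  202/131  201/130  199/131  197/132  196/131  196/129
199  195/165  194/164  191/166  190/165  189/165  188/164  186/165  184/166  182/166    .     180/164  200/130  199/130  196/132  196/130  194/130  192/131
200  192/166  191/164  190/165  190/162  187/165  185/165  184/164  182/166  181/164  179/164  177/167  177/163  196/131  194/132  193/131  190/132  189/131
201  190/166  188/166  187/165  185/166  184/165  182/166  181/165  180/165  178/166  177/164  175/165  173/166  172/165  191/132  190/131  189/130  188/130
202  190/161  185/166  184/16
[... 1145 characters left out ...]
4  162/157  158/162  158/160  157/158  154/161  152/162  130/198    .   
210  189/132  185/135  184/135  179/141  175/144  173/145  173/143  173/140  166/150  163/153  156/161  156/159  153/161  152/161  151/160  128/197  127/197
211  186/133  184/134  182/134  179/137  175/140  173/142  173/139  173/137  167/144  161/152  160/152  155/157  152/160  151/158  148/161  128/194  125/197
212  181/136  181/134  180/134  179/133  177/134  172/139  172/137  162/152  163/148  160/150  159/149  153/157  149/160  149/158  147/158  145/159  126/191
213  181/132  179/134  179/131  177/132  174/134  172/136  171/135  161/149  159/150  156/152  156/150  155/149  149/156  145/161  144/160  142/161  141/161
```

View pics/s12.png

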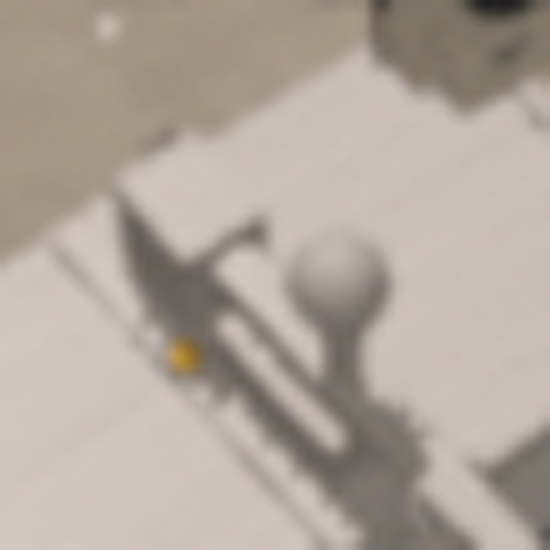

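View pics/s13.png

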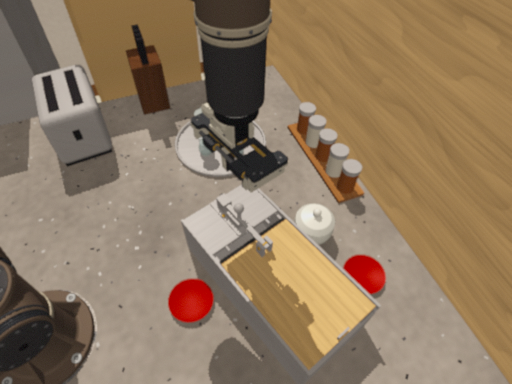

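Request:
servo_tool:
  grip: [-0.1, -0.1, -0.1, -0.1, -0.1, -0.1, -0.1, -0.1, -0.1, -0.1]
  translation:
    - [0, 0, 0]
    - [0, 0, 0]
    - [0, 0, 0]
    - [0, 0, 0]
    - [0, 0, 0]
    - [0, 0, 0]
    - [0, 0, 0]
    - [0, 0, 0]
    - [0, 0, 0]
    - [0, 0, 0]
  turn: [0, 0, 0, 0, 0, 0, 0, 0, 0, 0]

```text
time_s: 10.82
tcp_pos: [0.5077, 0.0589, 0.298]
eef_rot: [180.0, 0.0, 17.4]
contact_force: [0.2, -0.6, -0.4]
gripper_width: 0.048
```

```bash
python3 look.py s14|sed -n '10,17p'
python3 - <<'E'
from h import *
a=cv2.imread("pics/s13.png");p,D=capture("side")
print(cv2.absdiff(a,p)[195:300,190:300].astype(int).mean(), cv2.phaseCorrelate(np.float32(a[200:300,200:300,1]),np.float32(p[200:300,200:300,1])))
u,v=np.meshgrid(np.arange(215,270),np.arange(195,260));uv=np.c_[u.ravel(),v.ravel()];P=dep("side",uv,D);L=loc(P)
m=(P[:,2]>.184)&(P[:,2]<.21);print("knob",m.sum(),L[m].mean(0),P[m,2].max())
m=(abs(P[:,2]-.161)<.004)&(abs(L[:,0])<7)&(L[:,1]>40)&(L[:,1]<171)
print(np.polyfit(L[m,1],P[m,2]*1000,1),m.sum())
E
```

```text
204  191/153  185/160  182/161  178/165  176/166  175/165  174/165  173/164  173/161  172/160  171/161  172/156  172/153  184/132  184/130  183/127  181/129
205  192/147  187/152  182/158  176/165  174/167  173/165  172/164  173/160  174/155  169/162  169/159  167/161  174/147  180/133  178/135  179/131    .   
206  192/143  186/149  182/153  177/159  173/163  172/163  173/159  171/160  168/162  169/158  167/159  164/161  162/162  177/135  176/135    .       .   
207  193/138  188/144  182/150  177/155  173/160  173/158  171/158  170/157  167/160  166/159  164/160  162/161  160/161  160/160  173/134  133/200    .   
208  191/136  188/139  183/145  178/150  174/155  173/153  172/152  174/147  165/160  163/160  162/159  160/161  159/159  156/162  157/158  131/199    .   
209  189/135  189/134  185/138  179/145  174/151  173/150  173/147  174/143    .     161/159  159/161  159/159  155/162  155/160  153/160  129/199  128/199
210  187/135  187/133  185/134  180/139  176/143  172/147  173/143  174/139  166/149  162/154  157/161  155/161  153/161  152/161  152/159  130/194  125/200
211  186/132  184/134  182/135  179/136  175/141  173/141  173/139  173/136  167/145  162/149  161/150  153/160  152/159  151/160    .     131/189  126/194
1.2405194805194806 ((-0.07602356630707163, -0.09035300340991625), 1.031847887802124)
knob 87 [ -2.67161576 123.96125358] 0.20755810380144413
[-2.94399416e-03  1.60151575e+02] 241
```

Run:
```python
from plant import order
print(order.close_job())
```

```text
the job is handed in; nothing more can be done
None
```

The lid is shut against the seal, and the latch bar lies in the keeper's notch, holding it there with the gripper well clear. I handed the job in at about 11 s; no verdict was reported.

**What I did:**
- I gripped the knob and lifted the bar to about 0.24 rad while the lid was still far open.
- I slid the lid onto the seal with the tooth held above the block. The side camera's depth showed where the tooth was relative to the notch, so I could centre it.
- I lowered the bar into the notch, opened the fingers and backed off upwards.

**Last checks, about 1 s after release:**
- **Bar:** it is level, with a fitted slope of about -0.003 rad and its top face about 160 mm above the counter. The tooth sits between the notch walls.
- **Lid:** the picture moved less than 0.1 pixel between the last two views. I estimate it is 0 to 2 mm open, against the 19.5 mm limit.
- **Bystanders:** the saucers and sugar bowl look unmoved. The gripper hid most of the glasses in the last view; its path stayed well above them.

**Uncertain:**
- The two cameras disagreed by 2 to 4 mm along the bin's length. I placed the tooth using the side camera alone.
- The tooth-on-keeper force is not measured directly. The force on the tool peaked at about 8–10 N while lifting and sliding, with the tooth off the keeper. It was about 6.5 N at the end of lowering, which I took to be the bar reaching its level stop.

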